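# Stand the toppled photo backboard up and push it against the specimen pan

### The arm

A 6-joint arm with a two-finger parallel gripper is mounted at the origin on the work surface. World frame = base frame: x ahead of the robot, y to its left, z up, the work surface at z = 0. Lengths are in m, angles in degrees, forces in N, time in s.
With the tool pointing down it reaches from about 0.3 to 0.75 m from the base axis. Payload 8.5 kg.
Tool frame: the origin (TCP) lies at the very end of the fingers, on their centre line; the grasp point (between the pads) lies env.pinch_z behind it (env.pinch_z is the distance from the TCP to the grasp point, in m); z points along the fingers, y is the line along which they close (so a half turn about z gives the same grasp; the last joint's range is limited). The gripper opens to 85 mm and grips with 20 to 120 N. Pads are 22 mm wide; open, the fingers measure 114 mm over their backs; the gripper's body (76 mm by 85 mm) begins 54 mm behind the grasp point. The pads swing forward as they close: fully open they stand 13 mm farther back than shut.
Start: joints at [52.638, 21.807, 74.336, -0, 83.858, -12.336], TCP at [0.233, 0.498, 0.231] pointing down, gripper open.
Joint ranges: [-178.18, 178.18], [-50.72, 133.34], [12.68, 142.11], [-81.47, 261.47], [9.98, 163.14], [-165.26, 165.26]. Speed limits (degrees/s): [136.94, 136.94, 180, 180, 180, 180].

### API

Orientations are given as a 3x3 rotation matrix whose columns are the frame's x, y, z axes.
In Python, from rig import telemetry, get_image, env gives the robot as it stands. The module is installed in compiled form; this text tells all that it offers.
- The arm moves only by the tool apply_moves, never from a script. Its argument "series" is a list of rows, each a list of 7 numbers: the shift along the tool's x, y, z in mm, then the turn, a rotation vector about the tool's x, y, z in degrees, then the opening, from 0 (shut) to 1 (fully open). A call has 1 to 12 rows; each row shifts and turns the commanded pose from where the row before left it, along the tool's axes as they then stand; what a row does not reach is not made up. A row lasts 1/8 s, in which the tool goes at most 62.5 mm and 10.7 degrees, less where a joint would pass 70% of its speed; a pose out of reach is approached as far as the arm can. A call with a gripper value outside its range is refused whole. The fingers move at their own pace and stop on an object; "grip_force" is the grip in N (left out, the last holds). Time passes only in rows, so rows that do not move let the fingers close. It gives the time, the measured TCP pose, the force, the opening and the grip force at its end, in the units of the state.
- telemetry.observe(): the state, without advancing time (a new reading comes with each control period).
- get_image(name): name is "scene" or "top" or "wrist"; returns a dict with "frame" (400x640x3 uint8, red, green, blue), "z_map" (400x640 float32, m along the optical axis (not along the pixel's ray), 0 where there is no reading), "vertical_fov" (degrees; the focal length in pixels is half the picture's height over the tangent of half this angle, whatever the lens; pixels are square), "cx", "cy" (the principal point, pixels), "dist" ([k1, k2, p1, p2, k3] as OpenCV has them; the pictures are not rectified), "eye" and "attitude" of the camera in the world; the wrist camera has in their place "mount" (4x4, takes a point from camera to tool coordinates, whose origin is the TCP and whose axes are the flange's). Camera axes: x right, y up, looking along -z (the intrinsics and any distortion apply to the point x, -y, -z); pixel columns grow to the right and rows downward; lengths in m; the calibration is good to about 2 mm. A picture is of the moment at which its call begins: read the wrist's pose just before it.
- env.close_job(): hands the job in; it is judged then, once.
The state is a dict: "time_s": time; "q": joint angles; "qvel": joint speeds; "joint_efforts": joint torques, N m; "position": TCP position; "tool_rot": TCP orientation; "ft_force": force on the tool from outside, world axes, zero at the start; "wrist_torque": the same for the moment, N m; "grip_width": finger opening in m; "gripper_force": force on a finger pad.
Only numpy, scipy, OpenCV 4.12 (cv2) and the standard library are available. Lean on these libraries where they do the work, as an engineer would, in place of code of your own. Each camera call takes 0.05 s, during which the arm holds its last target. There are 200 camera calls.

### The job

The black photo backboard has fallen on its back. Without picking it up, push its raised foot over and down so that the board stands upright on its foot again, then push it along the bench until its back is flat against the side of the specimen pan that it faces, all of it within the length of that side. Leave the bottle, the jar and the weight where they are, and finish clear of everything.

Things in the scene. Friction and masses are not known exactly. Their poses are not given: they have to be found in the camera images.
- board: backboard, a loose L of about 0.5 kg: black panel and aluminium foot at right angles along a 150 mm heel edge. Starts fallen: panel flat on the bench towards the pan, foot straight up. Origin: middle of the heel's outer edge, always at bench height. x: heel to panel's top (up when standing); y: along the heel; z: heel to foot's free edge (up when fallen)
- board_foot (a point): middle of the foot's free edge; axes as the board's. Foot: 100 mm deep (board z 0 to 100), 150 wide, 10 thick (board x 0 to 10; sole at x = 0). Fallen, it is the top, 100 mm above the bench. Pushing the foot's upper part away from the pan turns the board about its heel; turned some 30 degrees it overbalances and drops onto its sole
- board_top (a point): middle of the panel's free edge, away from the heel; axes as the board's. Panel: 130 mm tall (board x 0 to 130), 150 wide, 6 thick (board z 0 to 6; its back, which lies on the bench when fallen, at z = 0)
- tray: the specimen pan, an open aluminium tray fixed to the bench, 160 mm (x) by 300 mm (y) and 40 mm high, with vertical 5 mm walls and two small round specimens in it. Origin: centre of its underside, on the bench. z up; x points away from the board, so that its long side at x = -80 mm faces the board
- tray_edge (a point): middle of the long outer side of the pan that faces the board, at bench height; axes as the pan's (x into the pan, y along the side, which reaches 150 mm either way)
- bottle: bystander: white plastic bottle, 60 mm diameter, 120 mm tall, standing; origin at the centre of its underside
- jar: bystander: glass jar with a steel cap, 56 mm diameter, 70 mm tall, standing; origin at the centre of its underside
- weight: bystander: brass weight with a small head, 50 mm diameter, 57 mm tall, standing; origin at the centre of its underside
Mind the look-alikes: they are no part of the job. Of the things that look like the board, the largest one is meant.

How it is judged:
By the outcome, as a careful person would: the job done as asked, in the order asked, and still so for the second after the job is handed in, with the robot touching nothing.
It also fails if it takes over 51 s, if anything falls off the work surface, if the arm or the gripper's body presses on something with over 40 N, if the wrist force passes 120 N, or if a joint passes its speed limit or range.

## Working session

There is one attempt and no reset: what is moved stays moved. The work goes in short steps, Python scripts to look and compute and a tool call to move; the robot and the scene stay as the last step left them, time stands still between calls to the robot, and variables do not carry over. Pictures are saved under pics/ and viewed, at most 10 in all, crops included, and the job is handed in when it is done.

Besides the shell and the picture viewer there is one more tool, called after "Call:" by a JSON object that holds its "fn" and its "kwargs", one argument or row to a line. apply_moves: Moves the arm, as the interface text tells. Its arguments: {"type":"object","properties":{"series":{"type":"array"},"grip_force":{"type":"number"}},"required":["series"]}

```bash
mkdir -p pics
cat > h.py <<'E'
import numpy as np, cv2
from rig import telemetry, get_image, env
def K(im):
    f=im["frame"].shape[0]/2/np.tan(np.radians(im["vertical_fov"]/2))
    return np.array([[f,0,im["cx"]],[0,f,im["cy"]],[0,0,1.]])
def pose(im,st=None):
    if "eye" in im: return np.array(im["attitude"]).reshape(3,3),np.array(im["eye"])
    M=np.array(im["mount"]);R=np.array(st["tool_rot"]).reshape(3,3)
    return R@M[:3,:3],R@M[:3,3]+np.array(st["position"])
def rays(im,px,st=None):
    p=cv2.undistortPoints(np.array(px,float).reshape(-1,1,2),K(im),np.array(im["dist"],float)).reshape(-1,2)
    d=np.c_[p[:,0],-p[:,1],-np.ones(len(p))]
    R,e=pose(im,st); return d@R.T,e
def onplane(im,px,z,st=None):
    d,e=rays(im,px,st); return e+d*((z-e[2])/d[:,2])[:,None]
def bydepth(im,px,st=None):
    d,e=rays(im,px,st); z=np.array([im["z_map"][int(round(v)),int(round(u))] for u,v in px]); return e+d*z[:,None]
def cloud(im,st=None):
    h,w=im["z_map"].shape;u,v=np.meshgrid(np.arange(w),np.arange(h))
    d,e=rays(im,np.c_[u.ravel(),v.ravel()],st);z=im["z_map"].ravel()
    P=e+d*z[:,None];P[z==0]=np.nan;return P.reshape(h,w,3)
def save(im,n): cv2.imwrite(n,im["frame"][:,:,::-1])
E
python3 - <<'E'
from h import *
s=telemetry.observe();print(s);print(env.pinch_z)
for n in("top","scene"):
    im=get_image(n);save(im,f"pics/{n}0.png");print(n,im["eye"],im["attitude"],im["vertical_fov"],im["dist"])
    np.savez(f"{n}0.npz",P=cloud(im))
E
```

```text
{'time_s': 0.0, 'q': array([ 5.26364853e+01,  2.18419912e+01,  7.43847130e+01,  1.49811254e-03,
        8.38586013e+01, -1.23364582e+01]), 'qvel': array([-0.01525563, -0.01824199,  0.00516205,  0.03062678,  0.12110753,
       -0.0707428 ]), 'joint_efforts': array([-8.66271766e-04, -4.48435092e+01, -2.31287277e+01, -1.77613470e-04,
        4.51232205e-03,  1.97586297e-05]), 'position': array([0.23249617, 0.49812153, 0.23070264]), 'tool_rot': array([[-9.06106765e-01,  4.23048078e-01, -9.24206943e-04],
       [ 4.23048948e-01,  9.06106078e-01, -1.16757141e-03],
       [ 3.43490687e-04, -1.44892913e-03, -9.99998891e-01]]), 'ft_force': array([ 0.0215071 , -0.00651815, -0.62227706]), 'wrist_torque': array([ 0.02296025, -0.00887141,  0.011623  ]), 'gripper_force': 0.0, 'grip_width': 0.0854256736161286}
0.0187
top [0.35565186 0.02150311 1.41989657] [[ 0.02172981  0.98802626 -0.15274789]
 [-0.99974551  0.02240056  0.0026715 ]
 [ 0.00606115  0.15265096  0.98826158]] 47.68927221307597 [-0.03371097  0.          0.          0.          0.        ]
scene [ 1.30207117 -0.11039864  0.93051082] [[ 0.15503369 -0.72499532  0.67107849]
 [ 0.98786757  0.10753461 -0.11204452]
 [ 0.00906759  0.68030736  0.73287085]] 48.81955011813581 [-0.01958599  0.          0.          0.          0.        ]
```

View pics/top0.png

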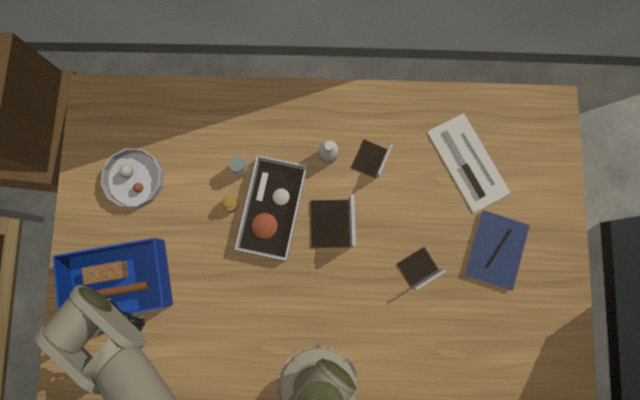

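View pics/scene0.png

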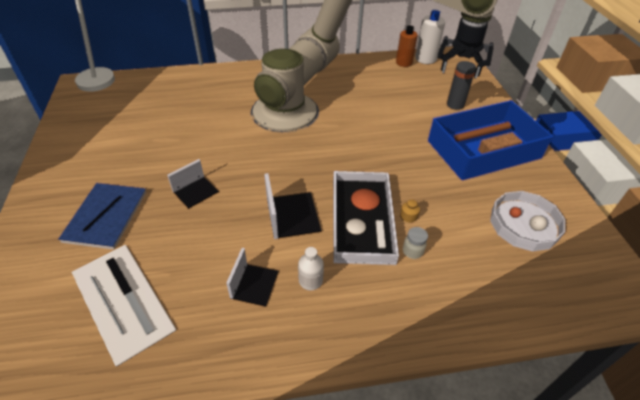

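The top view shows three L-shaped boards: the largest at (333,222), and smaller ones at (371,158) and (420,268). I choose the one at (333,222), whose foot is on the right and whose panel points left towards the pan at (271,208). The bottle is at (329,152), the jar at (238,165) and the weight at (230,204). Next I measure it and take one close crop.

Run:
```python
from h import *
im=get_image("top");P=cloud(im);Z=P[...,2];F=im["frame"]
def rect(m,name):
    p=P[m][:,:2].astype(np.float32);r=cv2.minAreaRect(p);print(name,len(p),"c",np.round(r[0],4),"size",np.round(r[1],4),"ang",round(r[2],2));print(np.round(cv2.boxPoints(r),3).tolist())
def win(u0,u1,v0,v1):
    m=np.zeros(Z.shape,bool);m[v0:v1,u0:u1]=1;return m
rect(win(342,362,190,252)&(Z>.09)&(Z<.108),"foot top")
dark=(F.max(2)<60)
k=win(300,356,190,255)&dark&(Z<.03);n,l,s,c=cv2.connectedComponentsWithStats(k.astype(np.uint8));i=1+s[1:,4].argmax()
rect(l==i,"panel"); print("zmed",np.median(Z[l==i]))
rect(win(230,310,150,265)&(Z>.034)&(Z<.046),"tray rim")
rect(win(315,342,136,170)&(Z>.03),"bottle")
rect(win(225,250,150,180)&(Z>.03),"jar")
rect(win(220,240,192,215)&(Z>.02),"weight")
rect(win(350,395,135,182)&(Z>.02),"small1")
rect(win(395,450,240,292)&(Z>.02),"small2")
big=cv2.resize(F[130:300,220:400],None,fx=4,fy=3.5,interpolation=cv2.INTER_CUBIC)[:600,:720];cv2.imwrite("pics/crop0.png",big[:,:,::-1])
```

```text
foot top 184 c [ 0.4957 -0.0899] size [0.1482 0.0109] ang 2.6
[[0.42100000381469727, -0.08799999952316284], [0.421999990940094, -0.0989999994635582], [0.5699999928474426, -0.09200000017881393], [0.5690000057220459, -0.08100000023841858]]
panel 1640 c [ 0.4929 -0.0251] size [0.1425 0.1162] ang 1.45
[[0.41999998688697815, 0.03099999949336052], [0.4230000078678131, -0.08500000089406967], [0.5659999847412109, -0.08100000023841858], [0.5630000233650208, 0.03500000014901161]]
zmed 0.006458111024637114
tray rim 639 c [0.544 0.192] size [0.2307 0.3009] ang 79.37
[[0.375, 0.10599999874830246], [0.6710000038146973, 0.050999999046325684], [0.7129999995231628, 0.27799999713897705], [0.4169999957084656, 0.3330000042915344]]
bottle 347 c [ 0.7111 -0.0152] size [0.0573 0.0572] ang 0.8
[[0.6819999814033508, 0.013000000268220901], [0.6830000281333923, -0.04399999976158142], [0.7400000095367432, -0.0430000014603138], [0.7390000224113464, 0.014000000432133675]]
jar 285 c [0.6613 0.2637] size [0.0514 0.0517] ang 59.3
[[0.6259999871253967, 0.2549999952316284], [0.6700000166893005, 0.2280000001192093], [0.6970000267028809, 0.27300000190734863], [0.6520000100135803, 0.29899999499320984]]
weight 211 c [0.5447 0.2884] size [0.0472 0.0477] ang 83.16
[[0.5180000066757202, 0.2680000066757202], [0.5659999847412109, 0.2619999945163727], [0.5709999799728394, 0.3089999854564667], [0.5239999890327454, 0.3149999976158142]]
small1 109 c [ 0.6882 -0.1894] size [0.0075 0.1058] ang 67.35
[[0.6380000114440918, -0.1720000058412552], [0.7360000014305115, -0.21299999952316284], [0.7379999756813049, -0.20600000023841858], [0.640999972820282, -0.16599999368190765]]
small2 173 c [ 0.3266 -0.324 ] size [0.0085 0.1033] ang 31.71
[[0.29600000381469727, -0.28200000524520874], [0.3499999940395355, -0.3700000047683716], [0.3569999933242798, -0.3659999966621399], [0.30300000309944153, -0.27799999713897705]]
```

View pics/crop0.png

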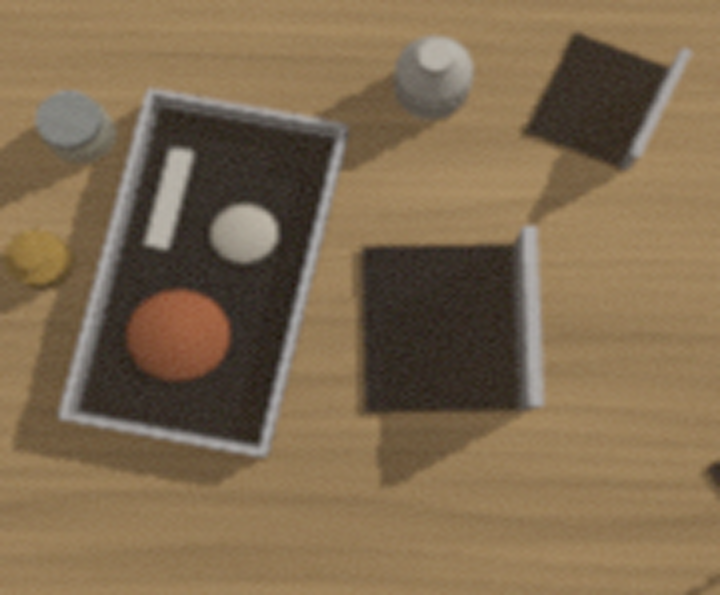

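The crop confirms the board: foot strip at about (530,320), panel towards the pan, bottle at (433,75), which is clear of it. The jar contaminated the pan's fit, so I'll redo that.

Run:
```python
from h import *
P=np.load("top0.npz")["P"];Z=P[...,2]
m=(Z>.032)&(Z<.048);m[:150]=0;m[265:]=0;m[:,:232]=0;m[:,310:]=0
n,l,s,c=cv2.connectedComponentsWithStats(m.astype(np.uint8),connectivity=8);i=1+s[1:,4].argmax();m=l==i
p=P[m][:,:2].astype(np.float32);r=cv2.minAreaRect(p);print(r,s[i]);print(cv2.boxPoints(r))
```

```text
((0.5377241969108582, 0.1575700342655182), (0.16106383502483368, 0.3012765944004059), 79.3521499633789) [235 155  72 105 551]
[[0.3747996  0.10625852]
 [0.67088866 0.050591  ]
 [0.7006488  0.20888156]
 [0.40455973 0.26454908]]
```

Call:
{"fn": "apply_moves", "kwargs": {
  "series": [
    [-47, -38, 0, 0, 0, 0, 1],
    [-47, -38, 0, 0, 0, 0, 1],
    [-47, -38, 0, 0, 0, 0, 1],
    [-47, -38, 0, 0, 0, 0, 1],
    [-47, -38, 0, 0, 0, 0, 1],
    [-47, -38, 0, 0, 0, 0, 1],
    [-47, -38, 0, 0, 0, 0, 1],
    [-47, -38, 0, 0, 0, 0, 1],
    [-47, -38, 0, 0, 0, 0, 1],
    [-47, -38, 0, 0, 0, 0, 1]
  ]
}}

```text
time_s: 1.4
position: [0.4983, -0.0468, 0.2313]
tool_rot: [[-0.906, 0.423, -0.0], [0.423, 0.906, 0.0], [0.0, 0.0, -1.0]]
ft_force: [0.3, 0.7, -0.1]
grip_width: 0.0856
gripper_force: 0.0
```

Call:
{"fn": "apply_moves", "kwargs": {
  "series": [
    [0, 0, 0, 0, 0, 10.5, 1],
    [0, 0, 0, 0, 0, 10.5, 1],
    [0, 0, 0, 0, 0, 10.5, 1],
    [0, 0, 0, 0, 0, 10.5, 1],
    [0, 0, 0, 0, 0, 10.5, 1],
    [0, 0, 0, 0, 0, 10.5, 1],
    [0, 0, 0, 0, 0, 0, 1],
    [0, 0, 0, 0, 0, 0, 1]
  ]
}}

```text
time_s: 2.4
position: [0.4977, -0.0448, 0.2312]
tool_rot: [[-0.038, 0.999, -0.0], [0.999, 0.038, 0.0], [0.0, -0.0, -1.0]]
ft_force: [-0.1, 0.9, 0.2]
grip_width: 0.0857
gripper_force: 0.0
```

Next, one close look from the wrist camera, with the depth measured in the same script.

Run:
```python
from h import *
s=telemetry.observe();im=get_image("wrist");save(im,"pics/w1.png");P=cloud(im,s);Z=P[...,2]
m=(Z>.092)&(Z<.106)&(abs(P[...,0]-.495)<.1)&(abs(P[...,1]+.09)<.03)
print(m.sum()); r=cv2.minAreaRect(P[m][:,:2].astype(np.float32));print(r,cv2.boxPoints(r),np.median(Z[m]))
# fingertips
M=np.array(im["mount"]);print(M.round(3))
T=(P-s["position"])@np.array(s["tool_rot"]).reshape(3,3)
f=(T[...,2]>-.06)&(T[...,2]<.03);print(f.sum(), np.nanmax(T[...,2][f]) if f.any() else None)
```

```text
2249
((0.49495720863342285, -0.09046000242233276), (0.1498308777809143, 0.011271110735833645), 2.5106987953186035) [[ 0.4198668  -0.0881116 ]
 [ 0.42036057 -0.09937189]
 [ 0.5700476  -0.0928084 ]
 [ 0.56955385 -0.08154812]] 0.09966471379218966
[[-0.     0.964  0.265  0.067]
 [ 1.     0.001 -0.     0.   ]
 [-0.     0.265 -0.964 -0.143]
 [ 0.     0.     0.     1.   ]]
7109 -0.012209531246529603
```

View pics/w1.png

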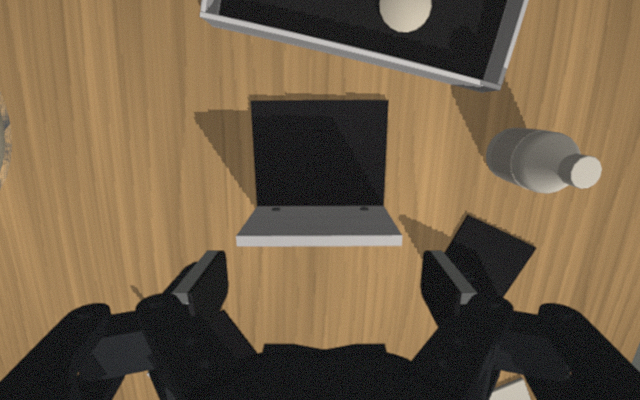

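Foot confirmed: 150 x 11 mm, top at z = 0.0997, yaw 2.5°. The open fingertips sit 12 mm behind the TCP. I descend between the foot and the panel's far end, then push.

Call:
{"fn": "apply_moves", "kwargs": {
  "series": [
    [0, 0, 40, 0, 0, 0, 1],
    [0, 0, 40, 0, 0, 0, 1],
    [0, 0, 40, 0, 0, 0, 1],
    [0, 0, 38, 0, 0, 0, 1],
    [0, 0, 0, 0, 0, 0, 1],
    [-12, -2, 0, 0, 0, 0, 1],
    [-10, 0, 0, 0, 0, 0, 1],
    [0, 0, 0, 0, 0, 0, 1]
  ]
}}

```text
time_s: 3.45
position: [0.497, -0.068, 0.0743]
tool_rot: [[-0.033, 0.999, 0.002], [0.999, 0.033, -0.001], [-0.001, 0.002, -1.0]]
ft_force: [0.2, 0.1, -0.6]
grip_width: 0.0854
gripper_force: 0.0
```

Call:
{"fn": "apply_moves", "kwargs": {
  "series": [
    [-4, 0, 0, 0, 0, 0, 1],
    [-4, 0, 0, 0, 0, 0, 1],
    [-4, 0, 0, 0, 0, 0, 1],
    [-4, 0, 0, 0, 0, 0, 1],
    [-4, 0, 0, 0, 0, 0, 1],
    [-4, 0, 0, 0, 0, 0, 1],
    [-4, 0, 0, 0, 0, 0, 1],
    [0, 0, 0, 0, 0, 0, 1]
  ]
}}

```text
time_s: 4.45
position: [0.4974, -0.0951, 0.0732]
tool_rot: [[-0.034, 0.999, -0.0], [0.999, 0.034, 0.0], [0.0, -0.0, -1.0]]
ft_force: [0.7, 1.0, 0.6]
grip_width: 0.0851
gripper_force: 0.3
```

Run:
```python
from h import *
im=get_image("scene");save(im,"pics/s2.png")
```

```text
(no output)
```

View pics/s2.png

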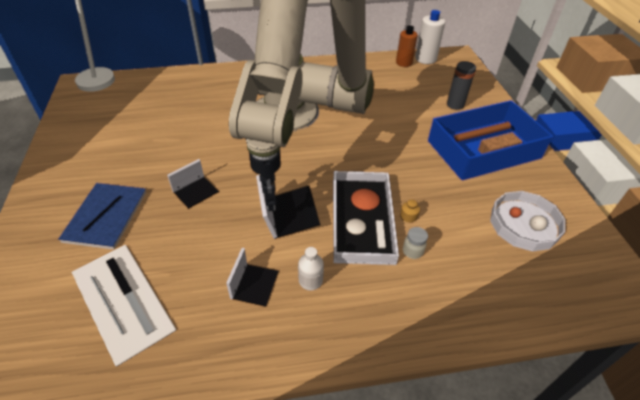

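The board has begun to tip: its foot is leaning at (265,205) and the panel's far edge is rising at (315,205). I keep pushing.

Call:
{"fn": "apply_moves", "kwargs": {
  "series": [
    [-4, 0, 0, 0, 0, 0, 1],
    [-4, 0, 0, 0, 0, 0, 1],
    [-4, 0, 0, 0, 0, 0, 1],
    [-4, 0, 0, 0, 0, 0, 1],
    [-4, 0, 0, 0, 0, 0, 1],
    [-4, 0, 0, 0, 0, 0, 1],
    [-4, 0, 0, 0, 0, 0, 1],
    [0, 0, 0, 0, 0, 0, 1],
    [0, 0, 0, 0, 0, 0, 1]
  ]
}}

```text
time_s: 5.62
position: [0.4984, -0.1228, 0.0733]
tool_rot: [[-0.034, 0.999, -0.0], [0.999, 0.034, 0.0], [0.0, -0.0, -1.0]]
ft_force: [-0.1, 0.3, 0.6]
grip_width: 0.0854
gripper_force: 0.0
```

Run:
```python
from h import *
im=get_image("scene");save(im,"pics/s3.png")
cv2.imwrite("pics/s3c.png",cv2.resize(im["frame"][120:320,180:440],None,fx=3,fy=3)[:,:,::-1])
```

```text
(no output)
```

View pics/s3c.png

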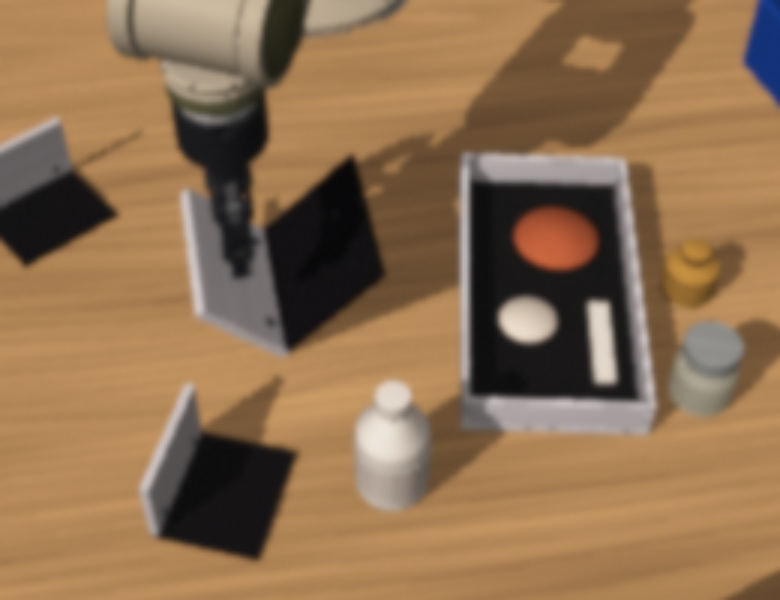

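The board is about 45° over, with the panel at (330,250) in the crop, and is falling free of the fingers. I wait, then raise straight up.

Call:
{"fn": "apply_moves", "kwargs": {
  "series": [
    [0, 0, 0, 0, 0, 0, 1],
    [0, 0, 0, 0, 0, 0, 1],
    [0, 0, 0, 0, 0, 0, 1],
    [0, 0, 0, 0, 0, 0, 1]
  ]
}}

```text
time_s: 6.18
position: [0.4985, -0.1228, 0.0733]
tool_rot: [[-0.034, 0.999, 0.0], [0.999, 0.034, -0.0], [-0.0, 0.0, -1.0]]
ft_force: [0.4, 0.7, 0.9]
grip_width: 0.0854
gripper_force: 0.0
```

Run:
```python
from h import *
im=get_image("scene");P=cloud(im);cv2.imwrite("pics/s4c.png",cv2.resize(im["frame"][120:320,180:440],None,fx=3,fy=3)[:,:,::-1])
```

```text
(no output)
```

View pics/s4c.png

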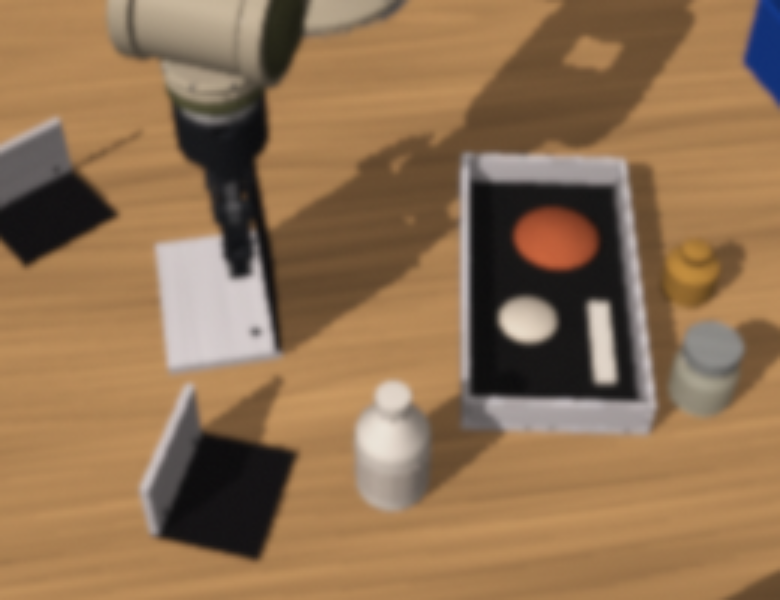

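The board stands upright on its sole, foot at (215,300) in the crop. I lift, back off towards -y and measure.

Call:
{"fn": "apply_moves", "kwargs": {
  "series": [
    [0, 0, -45, 0, 0, 0, 1],
    [0, 0, -45, 0, 0, 0, 1],
    [-50, 0, 0, 0, 0, 0, 1],
    [-55, 0, 0, 0, 0, 0, 1],
    [0, 0, 0, 0, 0, 0, 1],
    [0, 0, 0, 0, 0, 0, 1]
  ]
}}

```text
time_s: 6.98
position: [0.5018, -0.2274, 0.1631]
tool_rot: [[-0.034, 0.999, -0.001], [0.999, 0.034, 0.001], [0.001, -0.001, -1.0]]
ft_force: [0.2, 0.1, 0.2]
grip_width: 0.0855
gripper_force: 0.0
```

```bash
cat > m.py <<'E'
from h import *
s=telemetry.observe();print(s["position"],s["time_s"])
def rect(P,m,n):
    if m.sum()<20: print(n,"none");return
    r=cv2.minAreaRect(P[m][:,:2].astype(np.float32));print(n,m.sum(),np.round(cv2.boxPoints(r),4).tolist(),np.round(r[1],4),round(r[2],1))
for n in("wrist","top"):
    im=get_image(n);P=cloud(im,s);Z=P[...,2];X=P[...,0];Y=P[...,1];F=im["frame"]
    reg=(X>.38)&(X<.64)&(Y>-.25)&(Y<.13)
    rect(P,reg&(Z>.12)&(Z<.136)&(F.max(2)<90),n+" panel top")
    rect(P,reg&(Z>.006)&(Z<.014)&(Y<.08),n+" foot")
E
python3 m.py
```

```text
[ 0.5018407  -0.22735211  0.16309053] 6.975
wrist panel top none
wrist foot 19458 [[0.4203000068664551, -0.10429999977350235], [0.42419999837875366, -0.19939999282360077], [0.6406000256538391, -0.19040000438690186], [0.6366999745368958, -0.09539999812841415]] [0.2165 0.0952] 2.4
top panel top 99 [[0.42089998722076416, -0.09749999642372131], [0.4212000072002411, -0.1039000004529953], [0.5699999928474426, -0.09740000218153], [0.5697000026702881, -0.09109999984502792]] [0.149  0.0063] 2.5
top foot 990 [[0.38280001282691956, -0.23659999668598175], [0.6377000212669373, -0.23770000040531158], [0.6391000151634216, 0.07970000058412552], [0.38429999351501465, 0.08079999685287476]] [0.3174 0.2548] 89.7
```

The board stands: panel top edge centre is (0.495,-0.0975), 149 x 6 mm at z = 0.13, yaw 2.45°. The pan side's yaw is -10.65°, about 175 mm ahead, so I need to push along a gentle arc. I lower the open fingers behind the foot's free edge.

Call:
{"fn": "apply_moves", "kwargs": {
  "series": [
    [0, -2, 45, 0, 0, 0, 1],
    [0, 0, 45, 0, 0, 0, 1],
    [0, 0, 45, 0, 0, 0, 1],
    [0, 0, 22, 0, 0, 0, 1],
    [0, 0, 5, 0, 0, 0, 1],
    [0, 0, 5, 0, 0, 0, 1],
    [0, 0, 0, 0, 0, 0, 1],
    [0, 0, 0, 0, 0, 0, 1]
  ]
}}

```text
time_s: 8.07
position: [0.5004, -0.228, -0.0029]
tool_rot: [[-0.035, 0.999, 0.001], [0.999, 0.035, -0.001], [-0.001, 0.001, -1.0]]
ft_force: [0.0, 0.1, 0.4]
grip_width: 0.0856
gripper_force: 0.0
```

Call:
{"fn": "apply_moves", "kwargs": {
  "series": [
    [0, 0, 2, 0, 0, 0, 1],
    [0, 0, 0, 0, 0, 0, 1]
  ]
}}

```text
time_s: 8.32
position: [0.5001, -0.2279, -0.0056]
tool_rot: [[-0.034, 0.999, 0.0], [0.999, 0.034, -0.0], [-0.0, 0.0, -1.0]]
ft_force: [0.3, 0.6, 0.1]
grip_width: 0.0849
gripper_force: 0.0
```

Call:
{"fn": "apply_moves", "kwargs": {
  "series": [
    [0, 0, 2, 0, 0, 0, 1],
    [0, 0, 0, 0, 0, 0, 1],
    [5, 0, 0, 0, 0, 0, 1],
    [5, 0, 0, 0, 0, 0, 1],
    [4, 0, 0, 0, 0, 0, 1],
    [4, 0, 0, 0, 0, 0, 1],
    [4, 0, 0, 0, 0, 0.3, 1],
    [4, 0, 0, 0, 0, 0.4, 1],
    [4, 0, 0, 0, 0, 0.4, 1],
    [4, 0, 0, 0, 0, 0.4, 1],
    [0, 0, 0, 0, 0, 0, 1]
  ]
}}

```text
time_s: 9.7
position: [0.4991, -0.1934, -0.0077]
tool_rot: [[-0.008, 1.0, -0.0], [1.0, 0.008, 0.001], [0.001, -0.0, -1.0]]
ft_force: [-0.6, -0.2, 0.6]
grip_width: 0.0853
gripper_force: 0.1
```

```bash
python3 m.py | grep -v foot
```

```text
[ 0.49907154 -0.193377   -0.00767564] 9.7
wrist panel top none
top panel top 58 [[0.4657000005245209, -0.0820000022649765], [0.4657000005245209, -0.08560000360012054], [0.5726000070571899, -0.08470000326633453], [0.5726000070571899, -0.08110000193119049]] [0.1069 0.0036] 0.5
```

The board follows (panel now at y = -0.083, yaw 0.5°). I continue along the arc.

Call:
{"fn": "apply_moves", "kwargs": {
  "series": [
    [6, 0, 0, 0, 0, 0.5, 1],
    [6, 0, 0, 0, 0, 0.5, 1],
    [6, 0, 0, 0, 0, 0.5, 1],
    [6, 0, 0, 0, 0, 0.5, 1],
    [6, 0, 0, 0, 0, 0.5, 1],
    [6, 0, 0, 0, 0, 0.5, 1],
    [6, 0, 0, 0, 0, 0.5, 1],
    [6, 0, 0, 0, 0, 0.5, 1],
    [6, 0, 0, 0, 0, 0.5, 1],
    [6, 0, 0, 0, 0, 0.5, 1],
    [6, 0, 0, 0, 0, 0.5, 1],
    [0, 0, 0, 0, 0, 0, 1]
  ]
}}

```text
time_s: 11.3
position: [0.5014, -0.1272, -0.0077]
tool_rot: [[0.087, 0.996, -0.0], [0.996, -0.087, 0.001], [0.001, -0.0, -1.0]]
ft_force: [0.0, -0.5, -0.2]
grip_width: 0.0852
gripper_force: 0.0
```

```bash
python3 m.py | grep -v foot
```

```text
[ 0.50138311 -0.12723193 -0.00765667] 11.3
wrist panel top none
top panel top 67 [[0.45809999108314514, -0.015399999916553497], [0.583299994468689, -0.02630000002682209], [0.5837000012397766, -0.021299999207258224], [0.4586000144481659, -0.010499999858438969]] [0.0049 0.1256] 85.0
```

Call:
{"fn": "apply_moves", "kwargs": {
  "series": [
    [7, 0, 0, 0, 0, 0.5, 1],
    [7, 0, 0, 0, 0, 0.5, 1],
    [7, 0, 0, 0, 0, 0.5, 1],
    [7, 0, 0, 0, 0, 0.5, 1],
    [7, 0, 0, 0, 0, 0.5, 1],
    [7, 0, 0, 0, 0, 0.5, 1],
    [7, 0, 0, 0, 0, 0.5, 1],
    [7, 0, 0, 0, 0, 0.6, 1],
    [7, 0, 0, 0, 0, 0.6, 1],
    [7, 0, 0, 0, 0, 0.5, 1],
    [7, 0, 0, 0, 0, 0.4, 1],
    [0, 0, 0, 0, 0, 0, 1]
  ]
}}

```text
time_s: 12.9
position: [0.5116, -0.0508, -0.0077]
tool_rot: [[0.184, 0.983, -0.0], [0.983, -0.184, 0.001], [0.001, -0.0, -1.0]]
ft_force: [-0.4, -1.5, -0.2]
grip_width: 0.0856
gripper_force: 0.0
```

```bash
cat >> m.py <<'E'
n=np.array([.1848,.9828]);t=np.array([.9828,-.1848])
m=(X>.38)&(X<.64)&(Y>-.1)&(Y<.13)&(Z>.12)&(Z<.136)&(F.max(2)<90)
Q=P[m][:,:2]-[.5228,.0784];a=Q@n;b=Q@t
print("panel n range",np.percentile(a,[2,50,98]).round(4),"along",b.min().round(3),b.max().round(3),"tilt deg",np.degrees(np.polyfit(b,a,1)[0]).round(2))
E
python3 m.py | grep -v foot
```

```text
[ 0.51158043 -0.05082851 -0.00771177] 12.9
wrist panel top none
top panel top 106 [[0.45899999141693115, 0.06759999692440033], [0.6019999980926514, 0.04050000011920929], [0.6031000018119812, 0.04650000110268593], [0.460099995136261, 0.07360000163316727]] [0.0061 0.1456] 79.3
panel n range [-0.0224 -0.0196 -0.0165] along -0.061 0.085 tilt deg -0.2
```

Square to within 0.2°, 16–17 mm to go, and within the side's length. I take the rest slowly, watching the force.

Call:
{"fn": "apply_moves", "kwargs": {
  "series": [
    [4, 0, 0, 0, 0, 0, 1],
    [4, 0, 0, 0, 0, 0, 1],
    [3, 0, 0, 0, 0, 0, 1],
    [2, 0, 0, 0, 0, 0, 1],
    [1, 0, 0, 0, 0, 0, 1],
    [0, 0, 0, 0, 0, 0, 1],
    [0, 0, 0, 0, 0, 0, 1]
  ]
}}

```text
time_s: 13.88
position: [0.5141, -0.0377, -0.0077]
tool_rot: [[0.184, 0.983, 0.0], [0.983, -0.184, 0.0], [0.0, -0.0, -1.0]]
ft_force: [0.1, -0.6, 0.2]
grip_width: 0.0853
gripper_force: 0.2
```

Call:
{"fn": "apply_moves", "kwargs": {
  "series": [
    [1, 0, 0, 0, 0, 0, 1],
    [0, 0, 0, 0, 0, 0, 1]
  ]
}}

```text
time_s: 14.12
position: [0.5143, -0.0369, -0.0076]
tool_rot: [[0.184, 0.983, 0.0], [0.983, -0.184, -0.0], [-0.0, 0.0, -1.0]]
ft_force: [-0.2, -2.3, 0.2]
grip_width: 0.0853
gripper_force: 1.1
```

Call:
{"fn": "apply_moves", "kwargs": {
  "series": [
    [1, 0, 0, 0, 0, 0, 1],
    [0, 0, 0, 0, 0, 0, 1]
  ]
}}

```text
time_s: 14.38
position: [0.5145, -0.0359, -0.0077]
tool_rot: [[0.184, 0.983, 0.0], [0.983, -0.184, -0.0], [-0.0, 0.0, -1.0]]
ft_force: [0.2, -1.7, -0.9]
grip_width: 0.0852
gripper_force: 1.2
```

Call:
{"fn": "apply_moves", "kwargs": {
  "series": [
    [1, 0, 0, 0, 0, 0, 1],
    [0, 0, 0, 0, 0, 0, 1]
  ]
}}

```text
time_s: 14.62
position: [0.5147, -0.0348, -0.0077]
tool_rot: [[0.184, 0.983, 0.0], [0.983, -0.184, 0.0], [0.0, 0.0, -1.0]]
ft_force: [0.3, -2.0, -1.6]
grip_width: 0.0852
gripper_force: 1.1
```

Call:
{"fn": "apply_moves", "kwargs": {
  "series": [
    [1, 0, 0, 0, 0, 0, 1],
    [0, 0, 0, 0, 0, 0, 1]
  ]
}}

```text
time_s: 14.88
position: [0.5148, -0.034, -0.0077]
tool_rot: [[0.184, 0.983, -0.0], [0.983, -0.184, -0.0], [-0.0, -0.0, -1.0]]
ft_force: [-0.7, -3.5, -0.3]
grip_width: 0.0853
gripper_force: 1.9
```

```bash
python3 m.py | tail -1
```

```text
panel n range [-0.0058 -0.0031  0.0002] along -0.061 0.086 tilt deg 0.01
```

Call:
{"fn": "apply_moves", "kwargs": {
  "series": [
    [1, 0, 0, 0, 0, 0, 1],
    [0, 0, 0, 0, 0, 0, 1]
  ]
}}

```text
time_s: 15.22
position: [0.5149, -0.0338, -0.0077]
tool_rot: [[0.184, 0.983, -0.0], [0.983, -0.184, -0.001], [-0.001, -0.0, -1.0]]
ft_force: [-2.4, -10.1, 0.1]
grip_width: 0.0854
gripper_force: 5.0
```

Contact: the force jumped to 10 N. One more millimetre seats it, then I ease off, back away and lift clear.

Call:
{"fn": "apply_moves", "kwargs": {
  "series": [
    [0.7, 0, 0, 0, 0, 0, 1],
    [0, 0, 0, 0, 0, 0, 1]
  ]
}}

```text
time_s: 15.48
position: [0.5149, -0.0337, -0.0077]
tool_rot: [[0.184, 0.983, -0.001], [0.983, -0.184, -0.002], [-0.002, -0.0, -1.0]]
ft_force: [-4.9, -13.3, 0.2]
grip_width: 0.0854
gripper_force: 7.1
```

Call:
{"fn": "apply_moves", "kwargs": {
  "series": [
    [-2, 0, 0, 0, 0, 0, 1],
    [-3, 0, 0, 0, 0, 0, 1],
    [-15, 0, 0, 0, 0, 0, 1],
    [-30, 0, 0, 0, 0, 0, 1],
    [0, 0, -40, 0, 0, 0, 1],
    [0, 0, -50, 0, 0, 0, 1],
    [0, 0, -60, 0, 0, 0, 1],
    [-50, 0, -40, 0, 0, 0, 1],
    [-60, 0, 0, 0, 0, 0, 1],
    [-40, 0, 0, 0, 0, 0, 1],
    [0, 0, 0, 0, 0, 0, 1],
    [0, 0, 0, 0, 0, 0, 1]
  ]
}}

```text
time_s: 16.98
position: [0.4782, -0.2274, 0.1812]
tool_rot: [[0.185, 0.983, -0.0], [0.983, -0.185, 0.001], [0.001, -0.0, -1.0]]
ft_force: [0.8, -0.7, -0.5]
grip_width: 0.0855
gripper_force: 0.0
```

```bash
python3 m.py | grep -v foot
python3 - <<'E'
from h import *
im=get_image("top");P=cloud(im);Z=P[...,2]
for n,(u0,u1,v0,v1,h) in dict(bottle=(315,342,136,170,.03),jar=(225,250,150,180,.03),weight=(220,240,192,215,.02)).items():
    m=np.zeros(Z.shape,bool);m[v0:v1,u0:u1]=1;m&=Z>h;print(n,np.round(cv2.minAreaRect(P[m][:,:2].astype(np.float32))[0],4))
im=get_image("scene");cv2.imwrite("pics/s5c.png",cv2.resize(im["frame"][120:320,180:440],None,fx=3,fy=3)[:,:,::-1])
E
```

```text
[ 0.47822972 -0.22742477  0.18120114] 16.975
wrist panel top none
top panel top 117 [[0.46149998903274536, 0.08389999717473984], [0.6075000166893005, 0.05660000070929527], [0.6086999773979187, 0.06300000101327896], [0.4627000093460083, 0.09040000289678574]] [0.0066 0.1485] 79.4
panel n range [-0.0058 -0.003   0.0003] along -0.061 0.087 tilt deg 0.06
bottle [ 0.7102 -0.0148]
jar [0.6606 0.2633]
weight [0.5445 0.2891]
```

View pics/s5c.png

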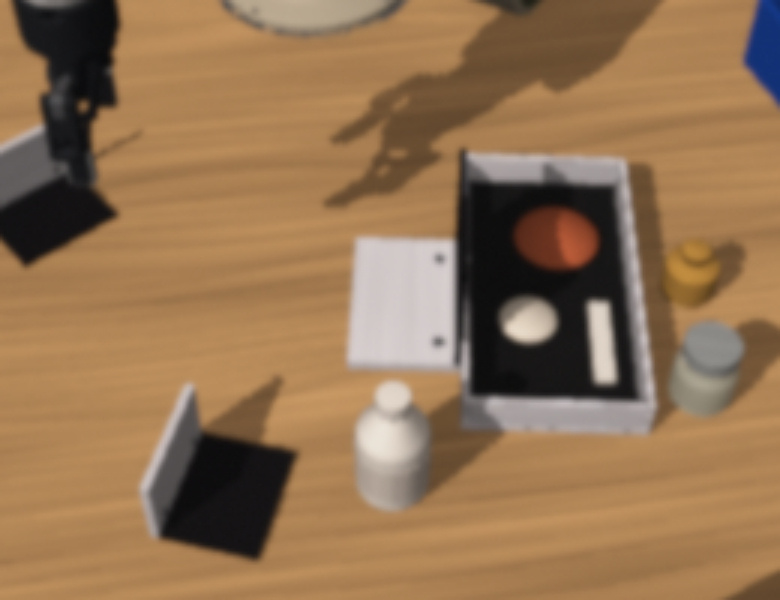

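The crop shows the board upright with its foot at (405,305) and its back flush along the pan side at x≈460. The bystanders have not moved and the gripper is clear at 0.18 m up. I hand in the job.

```bash
python3 -c "
from rig import env;print(env.close_job())"
```

```text
the job is handed in; nothing more can be done
None
```

The job is handed in at about 17 s: the board stands upright on its foot with its back flat against the pan side and within its length, the bottle, jar and weight have not moved, and the arm is clear.

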